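# Tip a circuit board over against a bench stop

## Robot

A 7-joint arm with a two-finger parallel gripper is mounted at the origin on the work surface. World frame = base frame: x ahead of the robot, y to its left, z up, the work surface at z = 0. Lengths are in m, angles in rad, forces in N, time in s.
With the tool pointing down it reaches from about 0.4 to 0.875 m from the base axis. Payload 19.3 kg.
Tool frame: the origin (TCP) lies on the front face of the gripper's body, between the roots of the fingers; the fingertips stand 73 mm ahead of it and the grasp point (between the pads) lies 54 mm ahead of it; z points along the fingers, y is the direction in which the jaws open and shut (so a half turn about z gives the same grasp; the last joint's range is limited). The gripper opens to 85 mm and grips with 20 to 120 N. Pads are 22 mm wide; open, the fingers measure 114 mm over their backs; the gripper's body (76 mm by 85 mm) begins 54 mm behind the grasp point. The pads swing forward as they close: fully open they stand 13 mm farther back than shut.
Start: joints at [-1.354, 0.521, -0.036, 1.599, 0.021, 1.021, -0.113], TCP at [0.177, 0.599, 0.304] pointing down, gripper open.
Joint ranges: [-2.91, 2.91], [-0.3, 2.13], [-1.5, 1.42], [0.17, 2.43], [-1.26, 4.41], [0.16, 1.93], [-2.52, 2.52]. Speed limits (rad/s): [1.89, 1.89, 2.39, 2.39, 3.01, 3.01, 3.01].

## Interface

Orientations are given as [roll, pitch, yaw] about the fixed x, y, z axes, in that order (R = Rz(yaw) Ry(pitch) Rx(roll)).
In Python, from workcell import bot gives the robot as it stands.
- The arm moves only by the shell command python3 -m crank 'ROWS' [OPENING] [FORCE]. ROWS is a JSON object of lists of equal length, an entry for each row: "travel": the shift along the world's x, y, z in cm, a list of three; "rot": the turn, a rotation vector about the world's x, y, z in degrees, a list of three. A call has 1 to 8 rows; each row is the pose to reach, as a shift and turn from the pose commanded when the call began; what a row does not reach only later rows make up. A row lasts 1/10 s, in which the tool goes at most 50 mm and 8.59 degrees, less where a joint would pass 70% of its speed; a pose out of reach is approached as far as the arm can. A call with a gripper value outside its range is refused whole. OPENING is the opening, from -1 (shut) to 1 (fully open), so that 0 is half open, set as the call begins (- or left out, the last holds). The fingers move at their own pace and stop on an object; FORCE is the grip in N (left out, the last holds). Time passes only in rows, so rows that repeat a pose let the fingers close. It gives the time, the measured TCP pose, the force and the opening at its end, in the units of the state.
- bot.observe(): the state, without advancing time (a new reading comes with each control period).
- bot.grab_frame(name): name is "side" or "top" or "wrist"; returns the picture (420x560x3 uint8, red, green, blue); there is no depth.
- bot.camera_model(name): a dict with "fx", "fy", "cx", "cy" (pixels), "R" (3x3) and "t" (3): a world point X has camera coordinates R X + t. Camera axes: x right, y down, z forward; pixel columns grow to the right and rows downward; lengths in m; the calibration is good to about 2 mm. A picture is of the moment at which its call begins: read the wrist's pose just before it. camera_model takes no time and is no camera call; for the wrist camera it gives the pose at the moment of the call.
- bot.job_done(): hands the job in, once; it reports no verdict.
Trained networks look in the newest picture that a camera, given by its name, has taken for a name from the list of things; names that differ only in an ending like _2 or _b are one class to them, and where a whole thing is asked for, a point or a joint stands for the part that bears it (a point fixed in the world has none). Each returns a list of dicts, best first, with "conf" (0 to 1); they miss things now and then, are a little off and sometimes report something else, mostly with a low value. They report only what shows in the picture. A call takes as long as a camera call. They do not tell look-alikes from the thing itself.
- bot.silhouettes(camera, thing): "pixels" (420x560 bool, what is visible of it) and "box" ([centre column, centre row, width, height] in pixels, round what is visible of it).
The state is a dict: "clock": time; "qpos": joint angles; "qd": joint speeds; "joint_efforts": joint torques, N m; "position": TCP position; "tool_rot": TCP orientation; "force": force on the tool from outside, world axes, zero at the start; "moment": the same for the moment, N m; "grip_width": finger opening in m.
Only numpy, scipy, OpenCV 4.12 (cv2) and the standard library are available. Lean on these libraries where they do the work, as an engineer would, in place of code of your own. Each camera call takes 0.05 s, during which the arm holds its last target.

## Task

Turn the circuit board over so that its bare soldering side faces up, without ever picking it up. With the fingertips push it along the bench against the low steel stop until its far edge rides up and the board stands leaning steeply against the stop, then push its raised edge back from behind the stop so that it tips over and lies flat on the bench in front of the stop. Do not lift the board off the bench or push it over the stop, and leave the solder spool and the pliers where they are.

Things in the scene. Friction and masses are not known exactly. Their poses are not given: they have to be found in the camera images.
- board: Circuit board in a grey carrier frame: plate 60 (its x) by 90 (its y) by 6 mm, about 70 g, loose. Origin: centre of the bare underside (green, solder dots); z points to the parts side, up at the start. Chips 4 mm high stand in the middle 30 mm of its x: turned over, it lies level, origin 10 mm up. At the start a 90 mm edge faces the stop within 0.3 rad, centre 60 to 90 mm before its foot.
- edge_a (a point): Middle of the board's 90 mm edge at its +x, at mid thickness; the edge nearer the stop at the start. With the board leaning, about 53 mm above the bench, 20 mm higher than the wall and above it.
- edge_b (a point): Middle of the board's 90 mm edge at its -x, at mid thickness; the edge farther from the stop at the start. With the board leaning, edge_b is at the stop's foot line.
- stop: Smooth slippery steel stop fixed on the bench, 180 mm long (y). Origin: bench height, middle of its front foot line; x points level from the board's side to its back, z up. Front: cove, 40 degrees at the foot, then steeper, to the top edge at x = 16 mm, 34 mm high. Back at x = 28 mm, then a 5 mm high flange to x = 73 mm. Riding up takes up to 10 N; the board then stays leaning at about 64 degrees.
- spool: Solder spool standing upright, 60 mm diameter, 50 mm high, 350 g, loose; origin at the centre of its underside. A bystander, left of the work (+y).
- pliers: Small pliers lying flat, about 155 mm long and 12 mm high, dark grips; origin on the bench near the middle; jaws towards its x. A bystander, right of the work (-y).
There are look-alikes about, which are no part of the job. Several things look just like the board: the one meant starts farthest to the robot's left.

How it is judged:
By the outcome, as a careful person would: the job done as asked, in the order asked, and still so for the second after the job is handed in, with the robot touching nothing.
It also fails if it takes over 51 s, if anything falls off the work surface, if the arm or the gripper's body presses on something with over 40 N, if the wrist force passes 120 N, or if a joint passes its speed limit or range.

## Working session

There is one attempt and no reset: what is moved stays moved. The work goes in short steps, Python scripts to look and compute and a shell command to move; the robot and the scene stay as the last step left them, time stands still between calls to the robot, and variables do not carry over. Pictures are saved under pics/ and viewed, and the job is handed in when it is done.

```bash
ls; mkdir -p pics; python3 - <<'E'
from workcell import bot
import cv2
s=bot.observe(); print(s)
for n in ("top","side"):
    f=bot.grab_frame(n); cv2.imwrite(f"pics/{n}0.png",f[:,:,::-1])
    print(n,bot.camera_model(n))
E
```

```text
pics
{'clock': 0.0, 'qpos': array([-1.35421444,  0.52203787, -0.03628408,  1.59997905,  0.02121088,
        1.02112102, -0.11282305]), 'qd': array([-0.0011644 , -0.00073515, -0.0014264 ,  0.00067691, -0.00058371,
       -0.00102322,  0.00136045]), 'joint_efforts': array([-5.84944646e-04, -9.27099395e+01,  1.97959252e+00, -3.69930053e+01,
        1.78277108e-02,  8.19767505e-03,  1.48372425e-05]), 'position': array([0.17677613, 0.59921967, 0.30332168]), 'tool_rot': array([-3.14043791e+00,  1.13896894e-04,  2.85474542e+00]), 'force': array([-0.25273699,  0.32324406, -0.76920807]), 'moment': array([ 0.00528566, -0.01487904,  0.01920825]), 'grip_width': 0.08513943386003656}
top {'fx': 399.2855902375778, 'fy': 399.2855902375778, 'cx': 281.5030925046616, 'cy': 209.84598598760002, 'R': array([[-0.01005258, -0.99993955, -0.00445388],
       [-0.9946291 ,  0.01045785, -0.1029737 ],
       [ 0.10301406,  0.0033948 , -0.99467411]]), 't': array([0.02150292, 0.61356535, 0.82663205])}
side {'fx': 388.43322580396114, 'fy': 388.43322580396114, 'cx': 280.3020356880873, 'cy': 208.82286271968508, 'R': array([[ 0.90669335, -0.42174973,  0.00585986],
       [-0.26267151, -0.57546204, -0.77449798],
       [ 0.33001644,  0.70069295, -0.63254924]]), 't': array([-0.54320228,  0.19627516,  0.61513178])}
```

View pics/top0.png

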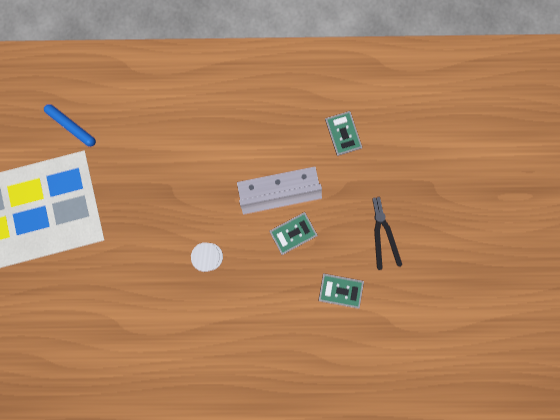

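View pics/side0.png

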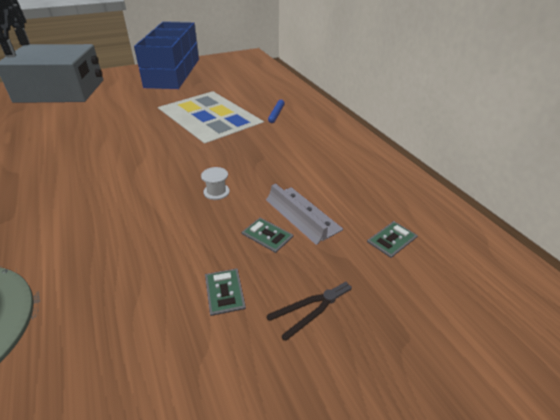

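The look-alikes in the top picture are boards at (293,233), (341,291) and (344,133). The one meant is (293,233): it is farthest left (+y is image left) and lies in front of the stop. I'll confirm it in a crop and measure.

```bash
cat > h.py <<'E'
from workcell import bot
import cv2, numpy as np
def ray(m,uv,z):
    R,t=np.array(m['R']),np.array(m['t']); C=-R.T@t
    d=R.T@np.array([(uv[0]-m['cx'])/m['fx'],(uv[1]-m['cy'])/m['fy'],1.])
    return C+d*(z-C[2])/d[2]
def proj(m,X):
    c=np.array(m['R'])@np.asarray(X,float)+m['t']; return np.array([m['fx']*c[0]/c[2]+m['cx'],m['fy']*c[1]/c[2]+m['cy']])
def crop(f,x,y,w,h,k,name):
    cv2.imwrite(name,cv2.resize(f[y:y+h,x:x+w,::-1],None,fx=k,fy=k,interpolation=cv2.INTER_CUBIC))
E
python3 - <<'E'
from h import *
f=bot.grab_frame("top"); crop(f,180,140,140,130,5 and 4.5,"pics/c1.png")
m=bot.camera_model("top")
for n in ("board","stop","spool","pliers"):
    for d in bot.silhouettes("top",n):
        p=d["pixels"].astype(np.uint8)
        c=max(cv2.findContours(p,0,2)[0],key=cv2.contourArea)
        r=cv2.minAreaRect(c); b=cv2.boxPoints(r)
        z=0.006 if n=="board" else 0
        print(n,round(d["conf"],2),np.round(d["box"]),[np.round(ray(m,q,z)[:2],4).tolist() for q in b])
E
```

```text
board 0.85 [341. 291.  48.  36.] [[0.4183, -0.0589], [0.479, -0.072], [0.4603, -0.1649], [0.3999, -0.1512]]
board 0.83 [342. 132.  38.  48.] [[0.8262, -0.0828], [0.8458, -0.1425], [0.7564, -0.1688], [0.7371, -0.1096]]
board 0.59 [294. 231.  46.  42.] [[0.5719, 0.0457], [0.6135, -0.0359], [0.5589, -0.0632], [0.5178, 0.018]]
stop 0.9 [280. 190.  87.  50.] [[0.683, 0.1192], [0.719, -0.0654], [0.6447, -0.0788], [0.6093, 0.1044]]
spool 0.77 [208. 255.  36.  30.] [[0.5476, 0.2163], [0.5469, 0.1455], [0.4855, 0.1451], [0.4862, 0.2155]]
pliers 0.8 [388. 233.  34.  74.] [[0.6429, -0.1813], [0.6485, -0.236], [0.4912, -0.2471], [0.4859, -0.1935]]
```

View pics/c1.png

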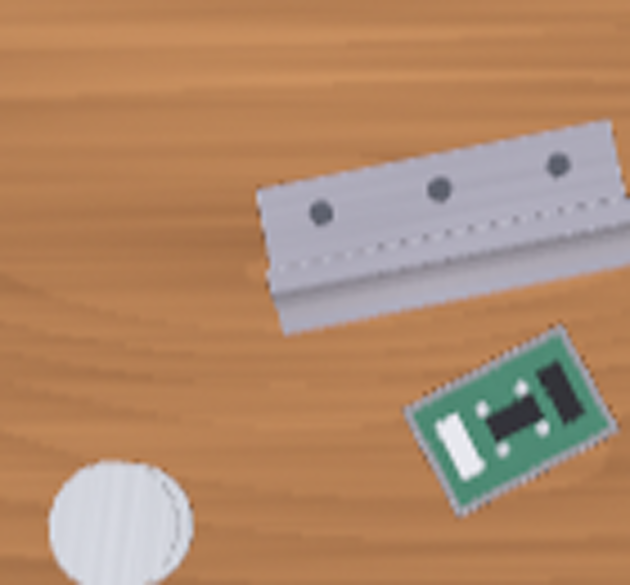

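The crop confirms it: the leftmost board is at crop (510,420), parts side up, with its long edge turned 16° from the stop's foot line. The foot line runs from about crop (285,335) to the right. Next I go over there with the jaws parallel to the stop and about 50 mm open.

```bash
python3 -m crank '{"travel":[[2.3,-4.4,0],[4.6,-8.9,0],[6.9,-13.3,0],[9.2,-17.8,0],[11.5,-22.2,0],[13.8,-26.7,0],[16.1,-31.1,0],[18.4,-35.6,0]],"rot":[[0,0,3.5],[0,0,7],[0,0,10.5],[0,0,14],[0,0,17.5],[0,0,21],[0,0,24],[0,0,27.4]]}' 0.2 20
```

```text
clock: 1.15
position: [0.3609, 0.2426, 0.3042]
tool_rot: [3.141, 0.001, -2.948]
force: [1.4, 0.8, -0.5]
grip_width: 0.0514
```

```bash
python3 -m crank '{"travel":[[2.3,-4.4,0],[4.6,-8.8,0],[6.9,-13.3,0],[9.1,-17.7,0],[11.4,-22.1,-3],[13.7,-26.5,-7],[13.7,-26.5,-11],[13.7,-26.5,-15]],"rot":[[0,0,0],[0,0,0],[0,0,0],[0,0,0],[0,0,0],[0,0,0],[0,0,0],[0,0,0]]}'
python3 - <<'E'
from h import *
f=bot.grab_frame("wrist"); cv2.imwrite("pics/w1.png",f[:,:,::-1]); print(bot.camera_model("wrist"),bot.observe()['position'])
f=bot.grab_frame("side"); crop(f,180,120,200,150,4,"pics/s1.png")
E
```

```text
clock: 1.95
position: [0.4982, -0.0229, 0.1526]
tool_rot: [-3.141, 0.002, -2.953]
force: [0.8, 1.8, -0.6]
grip_width: 0.0511
{'fx': 310.3362888694251, 'fy': 310.3362888694251, 'cx': 280.63097946673116, 'cy': 205.02003213765647, 'R': array([[-1.88425598e-01,  9.82087466e-01, -5.78608001e-05],
       [ 9.37618745e-01,  1.79911253e-01,  2.97494588e-01],
       [ 2.92176115e-01,  5.60013443e-02, -9.54723503e-01]]), 't': array([ 0.11328483, -0.44902219,  0.08676959])} [ 0.49496799 -0.02189776  0.14600247]
```

View pics/w1.png

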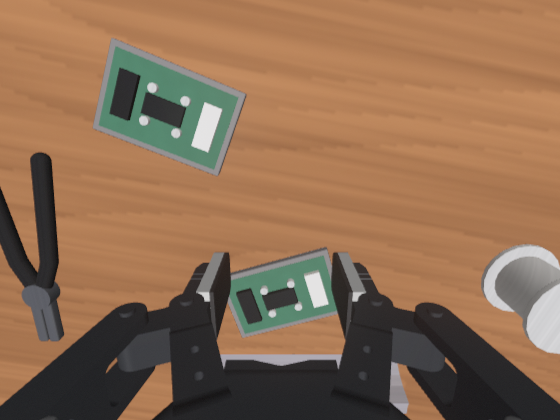

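View pics/s1.png

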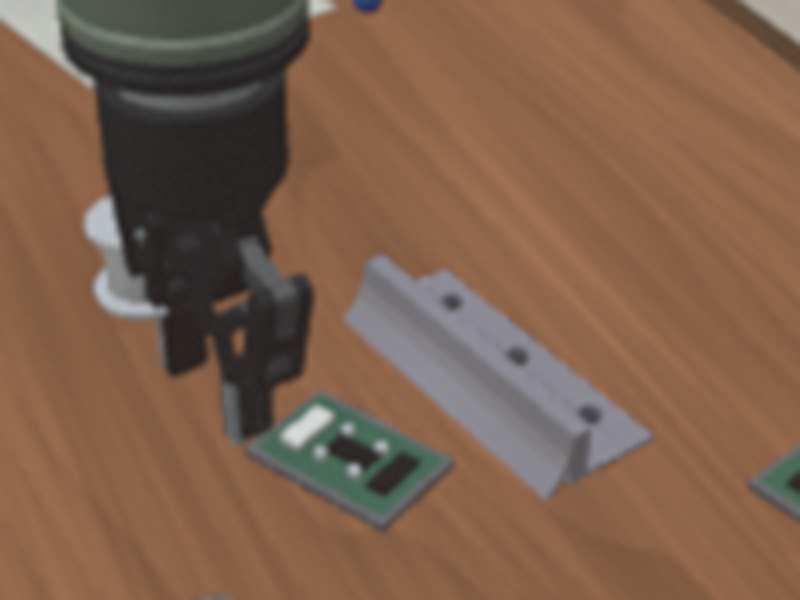

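The wrist picture shows the board between and beyond the fingers at (283,293). The look-alike is up at (170,105), nearer the robot, and the stop is at the bottom. The side picture shows both fingers clear of the board's near edge. I'll lower until the fingertips are near the bench.

```bash
python3 -m crank '{"travel":[[0,0,-3],[0,0,-5],[0,0,-6.5],[0,0,-7.5],[0,0,-7.8],[0,0,-7.8]],"rot":[[0,0,0],[0,0,0],[0,0,0],[0,0,0],[0,0,0],[0,0,0]]}'
python3 - <<'E'
from h import *
print(bot.observe()['position'],bot.observe()['force'])
f=bot.grab_frame("side"); crop(f,200,160,120,90,6.5,"pics/s2.png")
E
```

```text
clock: 2.65
position: [0.4978, -0.0203, 0.0768]
tool_rot: [-3.142, 0.001, -2.95]
force: [0.5, 0.8, 0.2]
grip_width: 0.0512
[ 0.49776393 -0.02031841  0.07681973] [0.49117638 0.80928347 0.15028266]
```

View pics/s2.png

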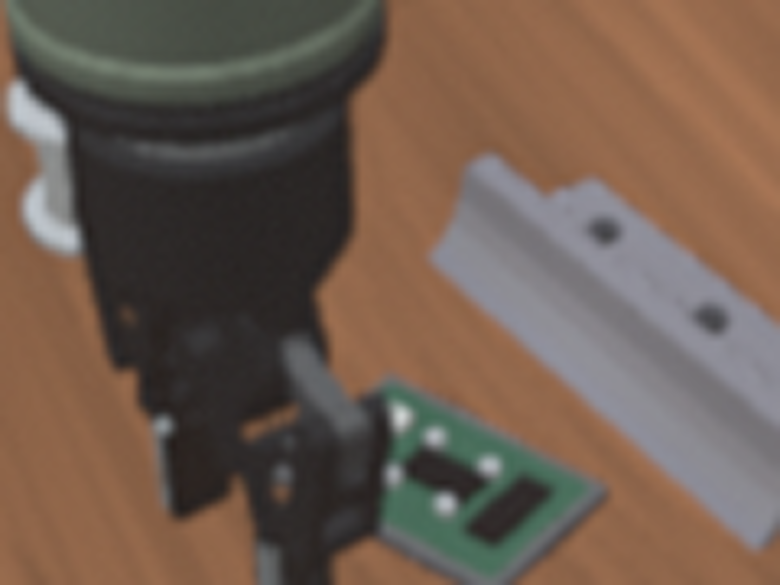

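The fingers are still clear of the board edge. I keep lowering carefully.

```bash
for i in 1 ; do python3 -m crank '{"travel":[[0,0,-0.3],[0,0,-0.3]],"rot":[[0,0,0],[0,0,0]]}'; python3 -m crank '{"travel":[[0,0,-0.2],[0,0,-0.2]],"rot":[[0,0,0],[0,0,0]]}'; python3 -m crank '{"travel":[[0,0,-0.2],[0,0,-0.2]],"rot":[[0,0,0],[0,0,0]]}'; done
```

```text
clock: 2.9
position: [0.4975, -0.0205, 0.0732]
tool_rot: [-3.142, 0.001, -2.95]
force: [0.0, -0.1, 0.7]
grip_width: 0.0514
clock: 3.1
position: [0.4973, -0.0206, 0.0708]
tool_rot: [-3.142, -0.0, -2.95]
force: [-0.2, -0.8, -0.2]
grip_width: 0.051
clock: 3.3
position: [0.4974, -0.0206, 0.0693]
tool_rot: [-3.142, 0.0, -2.95]
force: [-2.4, 0.0, 14.5]
grip_width: 0.051
```

Bench contact is at TCP z ≈ 0.070. I raise 2 mm and push along the stop's x, first part to align the board.

```bash
python3 -m crank '{"travel":[[0,0,0.2],[0.98,0.19,0.2],[1.96,0.38,0.2],[2.95,0.57,0.2],[3.93,0.76,0.2],[4.91,0.95,0.2],[5.4,1.05,0.2],[5.4,1.05,0.2]],"rot":[[0,0,0],[0,0,0],[0,0,0],[0,0,0],[0,0,0],[0,0,0],[0,0,0],[0,0,0]]}'
python3 - <<'E'
from h import *
f=bot.grab_frame("side"); crop(f,200,160,150,110,5.2,"pics/s3.png")
f=bot.grab_frame("wrist"); cv2.imwrite("pics/w3.png",f[:,:,::-1])
E
```

```text
clock: 4.1
position: [0.5519, -0.0099, 0.0708]
tool_rot: [-3.142, 0.0, -2.95]
force: [0.1, -0.5, -0.1]
grip_width: 0.0511
```

View pics/s3.png

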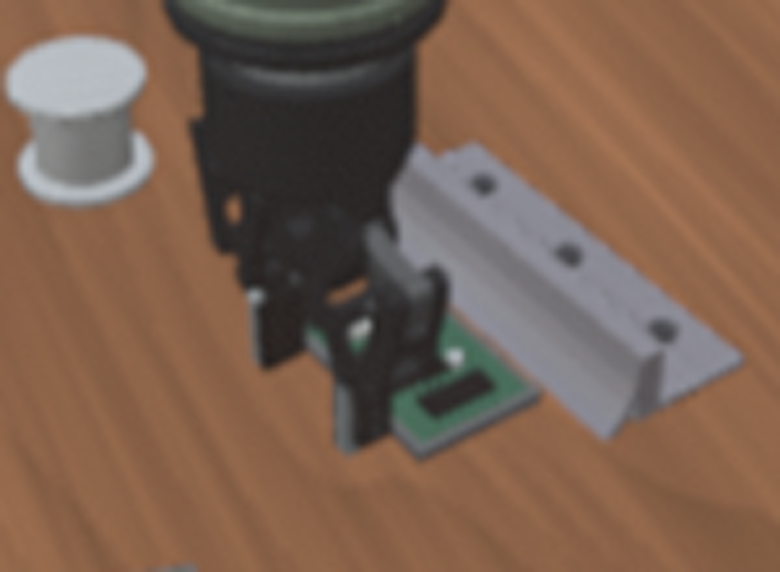

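View pics/w3.png

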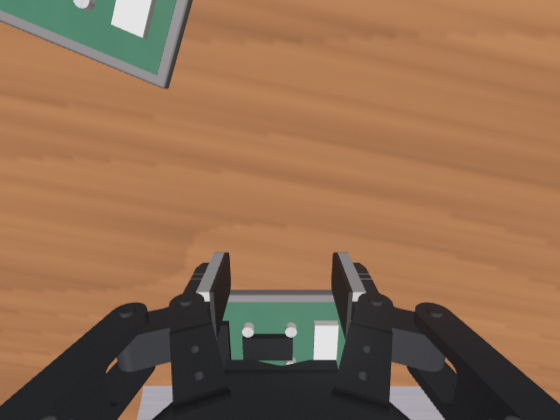

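The board is now square to the stop and flush with both fingertips: its near edge runs level at wrist row 295. It is about 1 cm short of the foot. I push it up the cove.

```bash
python3 -m crank '{"travel":[[0.5,0.1,0],[1.0,0.19,0],[1.5,0.29,0],[2,0.38,0],[2.5,0.48,0],[2.95,0.57,0],[2.95,0.57,0]],"rot":[[0,0,0],[0,0,0],[0,0,0],[0,0,0],[0,0,0],[0,0,0],[0,0,0]]}'
python3 - <<'E'
from h import *
f=bot.grab_frame("side"); crop(f,220,160,150,110,5.2,"pics/s4.png"); print(bot.observe()['force'])
E
```

```text
clock: 4.9
position: [0.5815, -0.0041, 0.0709]
tool_rot: [-3.142, 0.001, -2.95]
force: [-0.1, 0.0, 1.5]
grip_width: 0.0515
[-0.16644318  0.531952    0.2350957 ]
```

View pics/s4.png

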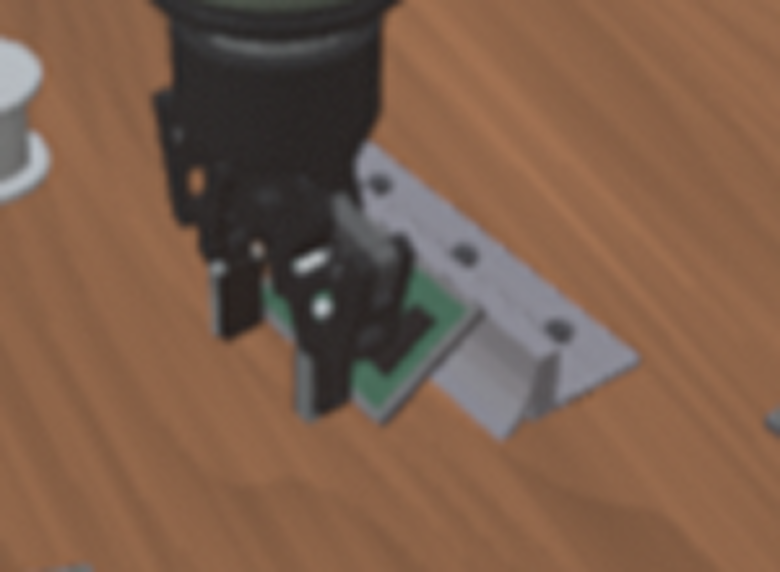

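The far edge is riding up the cove squarely, at crop (480,310). I continue.

```bash
python3 -m crank '{"travel":[[0.5,0.1,0],[1.0,0.19,0],[1.5,0.29,0],[2,0.38,0],[2.45,0.48,0],[2.75,0.53,0],[2.75,0.53,0]],"rot":[[0,0,0],[0,0,0],[0,0,0],[0,0,0],[0,0,0],[0,0,0],[0,0,0]]}'
python3 - <<'E'
from h import *
f=bot.grab_frame("side"); crop(f,220,160,150,110,5.2,"pics/s5.png"); print(bot.observe()['force'])
E
```

```text
clock: 5.65
position: [0.6087, 0.0011, 0.0708]
tool_rot: [-3.142, 0.0, -2.95]
force: [-0.5, -0.3, 0.4]
grip_width: 0.0511
[ 0.7074891  -0.10802401  0.12750087]
```

View pics/s5.png

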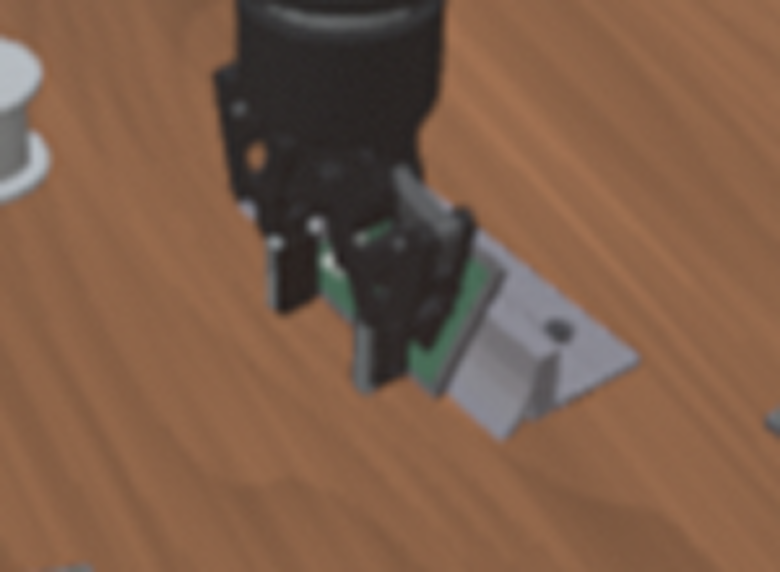

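Leaning at about 55–60°. I finish the last few millimetres while watching the force.

```bash
python3 -m crank '{"travel":[[0.2,0.04,0],[0.2,0.04,0]],"rot":[[0,0,0],[0,0,0]]}';python3 -m crank '{"travel":[[0.2,0.04,0],[0.2,0.04,0]],"rot":[[0,0,0],[0,0,0]]}';
python3 - <<'E'
from h import *
print(bot.observe()['force'])
f=bot.grab_frame("side"); crop(f,220,160,150,110,5.2,"pics/s6.png"); print(bot.observe()['force'])
f=bot.grab_frame("top"); crop(f,220,150,120,90,6.5,"pics/t6.png")
E
```

```text
clock: 5.9
position: [0.6104, 0.0013, 0.0709]
tool_rot: [-3.142, 0.0, -2.95]
force: [-0.9, -0.3, 0.3]
grip_width: 0.0512
clock: 6.1
position: [0.6125, 0.0018, 0.0709]
tool_rot: [-3.142, 0.0, -2.95]
force: [-0.2, 0.4, 0.4]
grip_width: 0.0511
[-0.21982999  0.38257     0.39949453]
[-0.19875979 -0.16880015 -0.59672767]
```

View pics/s6.png

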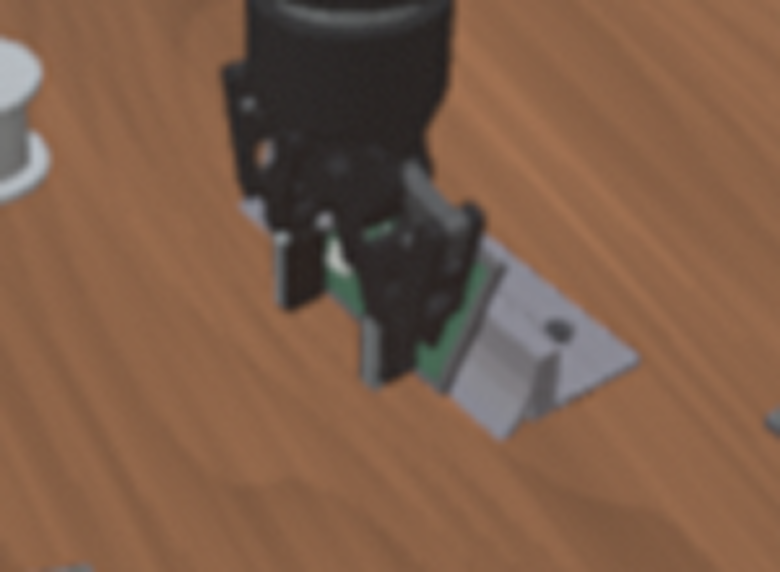

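View pics/t6.png

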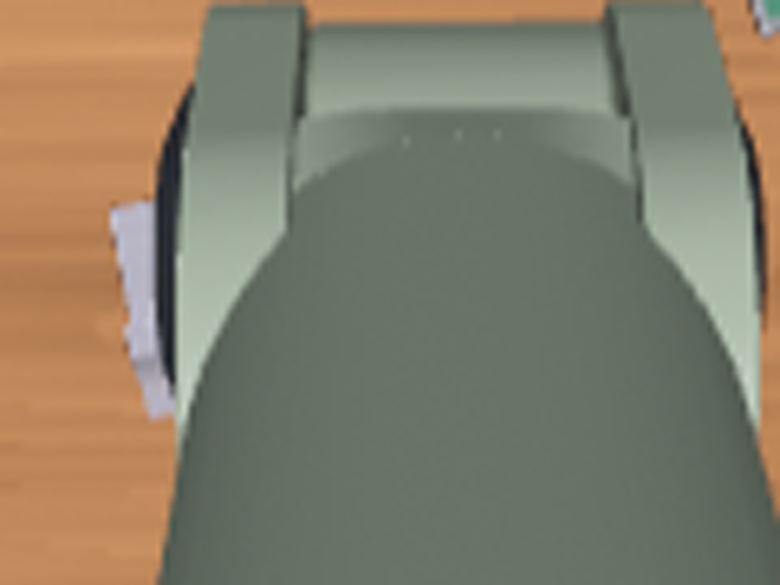

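```bash
python3 -m crank '{"travel":[[0.15,0.03,0],[0.15,0.03,0]],"rot":[[0,0,0],[0,0,0]]}'; python3 - <<'E'
from h import *
f=bot.grab_frame("side"); crop(f,250,190,80,60,9,"pics/s7.png"); print(bot.observe()['force'],bot.observe()['position'])
m=bot.camera_model("side")
O=np.array([.629,.013,0]);c,s=np.cos(.191),np.sin(.191);
for p in [(0,-.09,0),(16,-.09,34),(28,-.09,34),(0,-.054,0),(26,-.054,54)]:
    X=O+np.array([c*p[0]/1e3-s*p[1],s*p[0]/1e3+c*p[1],p[2]/1e3]); print(p,(proj(m,X)-[250,190])*9)
E
```

```text
clock: 6.4
position: [0.6135, 0.0019, 0.0709]
tool_rot: [3.142, -0.001, -2.95]
force: [-3.9, -0.8, 4.6]
grip_width: 0.051
[-4.72860613 -0.76814661  3.55808479] [0.61354811 0.00195399 0.0708729 ]
(0, -0.09, 0) [608.01601913 484.652588  ]
(16, -0.09, 34) [674.70075745 342.64375545]
(28, -0.09, 34) [716.14563491 321.31977339]
(0, -0.054, 0) [506.11397367 394.52474484]
(26, -0.054, 54) [609.16040351 169.50633914]
```

View pics/s7.png

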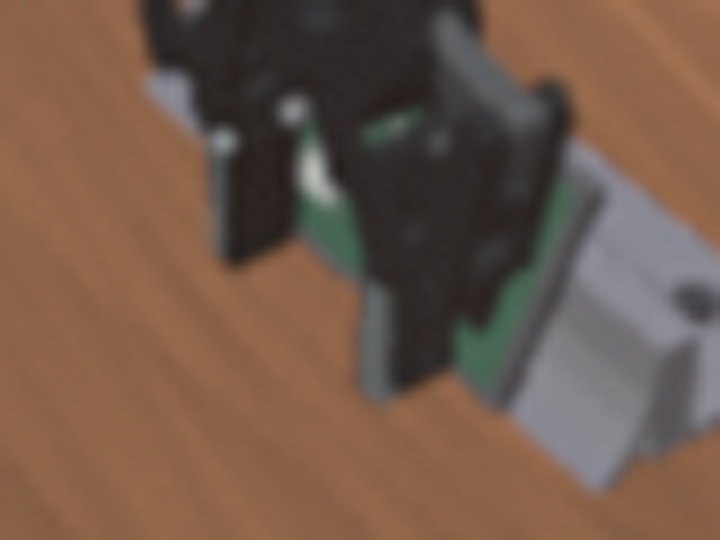

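The lean matches the prediction: foot at crop (500,405) and raised edge at (600,185), against predicted (506,394) and (609,170). There is steady 5 N contact. I back off, rise, and look before going behind the stop.

```bash
python3 -m crank '{"travel":[[-0.5,-0.1,0],[-2,-0.4,0],[-4.5,-0.9,0],[-8,-1.55,0],[-8,-1.55,3],[-8,-1.55,8],[-8,-1.55,13],[-8,-1.55,14]],"rot":[[0,0,0],[0,0,0],[0,0,0],[0,0,0],[0,0,0],[0,0,0],[0,0,0],[0,0,0]]}'
python3 - <<'E'
from h import *
f=bot.grab_frame("side"); crop(f,220,160,150,110,5.2,"pics/s8.png")
E
```

```text
clock: 7.25
position: [0.5354, -0.0136, 0.2159]
tool_rot: [-3.141, 0.007, -2.951]
force: [1.1, -0.3, -0.6]
grip_width: 0.0513
```

View pics/s8.png

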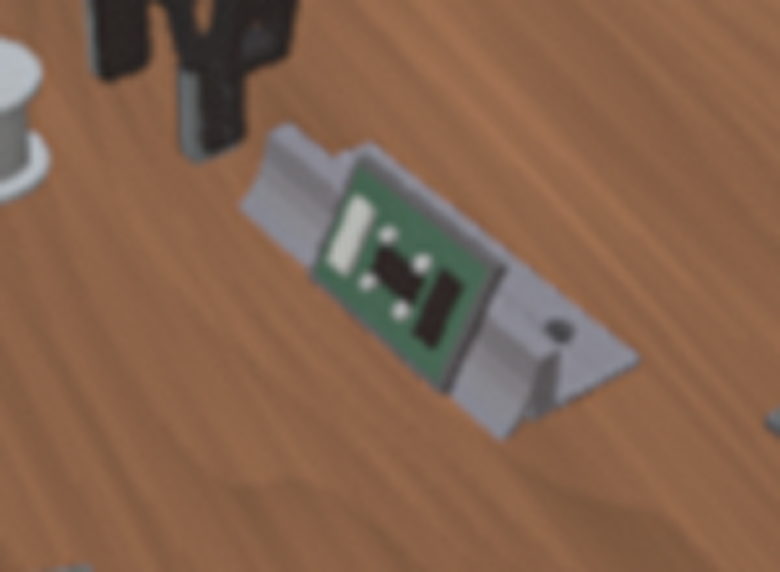

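The board leans steeply against the stop, parts side facing the robot, foot on the foot line (crop corners (310,275) and (445,390)). I go over and behind it.

```bash
python3 -m crank '{"travel":[[4,0.78,0],[8,1.55,0],[12.5,2.4,0],[16.7,3.25,0],[16.7,3.25,-3],[16.7,3.25,-6.5],[16.7,3.25,-9.8],[16.7,3.25,-9.8]],"rot":[[0,0,0],[0,0,0],[0,0,0],[0,0,0],[0,0,0],[0,0,0],[0,0,0],[0,0,0]]}'
python3 - <<'E'
from h import *
f=bot.grab_frame("side"); crop(f,220,130,150,110,5.2,"pics/s9.png")
f=bot.grab_frame("wrist"); cv2.imwrite("pics/w9.png",f[:,:,::-1])
p=bot.observe()['position']; print(p, bot.observe()['force'])
E
```

```text
clock: 8.1
position: [0.6982, 0.019, 0.1076]
tool_rot: [3.141, -0.007, -2.95]
force: [-0.8, 0.3, 0.4]
grip_width: 0.0511
[0.7006936  0.01889482 0.11283275] [ 0.05739017 -0.25042309  1.36521504]
```

View pics/s9.png

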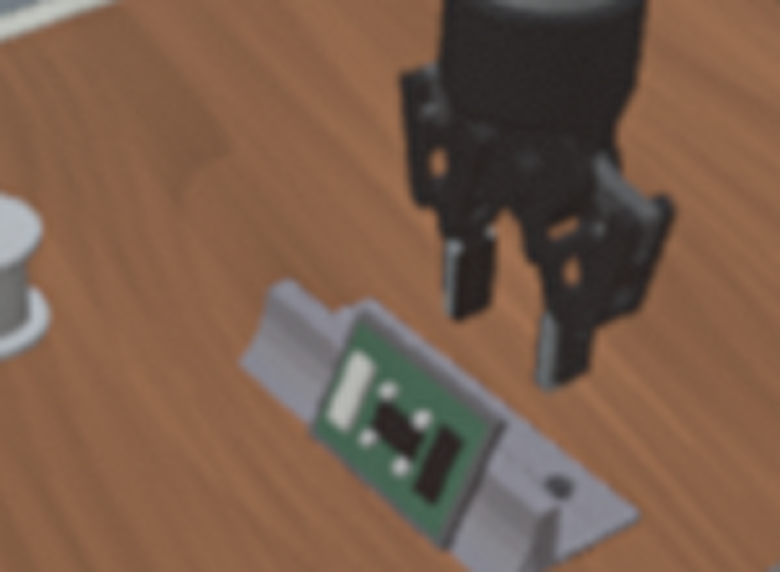

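View pics/w9.png

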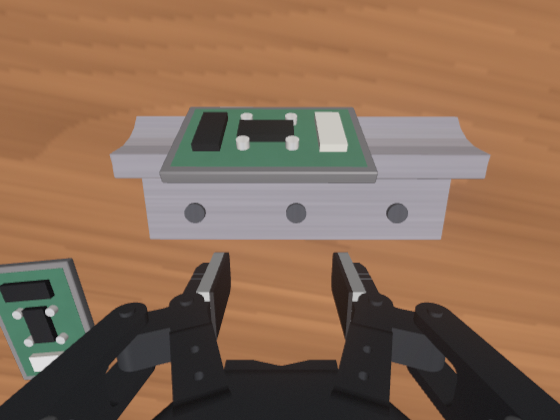

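Both fingers are behind the raised edge. In the wrist view the board spans cols 170–372 and the fingers are at 215 and 345. I push back toward the robot with the tips passing about 6 mm above the wall.

```bash
python3 -m crank '{"travel":[[-1,-0.19,-0.1],[-2,-0.38,-0.2],[-2.75,-0.53,-0.2],[-3.35,-0.65,-0.2],[-3.95,-0.76,-0.2],[-4.5,-0.87,-0.2],[-4.5,-0.87,-0.2]],"rot":[[0,0,0],[0,0,0],[0,0,0],[0,0,0],[0,0,0],[0,0,0],[0,0,0]]}'
python3 - <<'E'
from h import *
f=bot.grab_frame("side"); crop(f,220,130,150,110,5.2,"pics/s10.png")
f=bot.grab_frame("wrist"); cv2.imwrite("pics/w10.png",f[:,:,::-1])
p=bot.observe()['position']; print(p, bot.observe()['force'])
E
```

```text
clock: 8.9
position: [0.6554, 0.0102, 0.1111]
tool_rot: [-3.142, -0.0, -2.95]
force: [0.1, 0.3, 0.3]
grip_width: 0.0511
[0.65599393 0.01037648 0.11098556] [1.25100419 0.50306822 0.16719473]
```

View pics/s10.png

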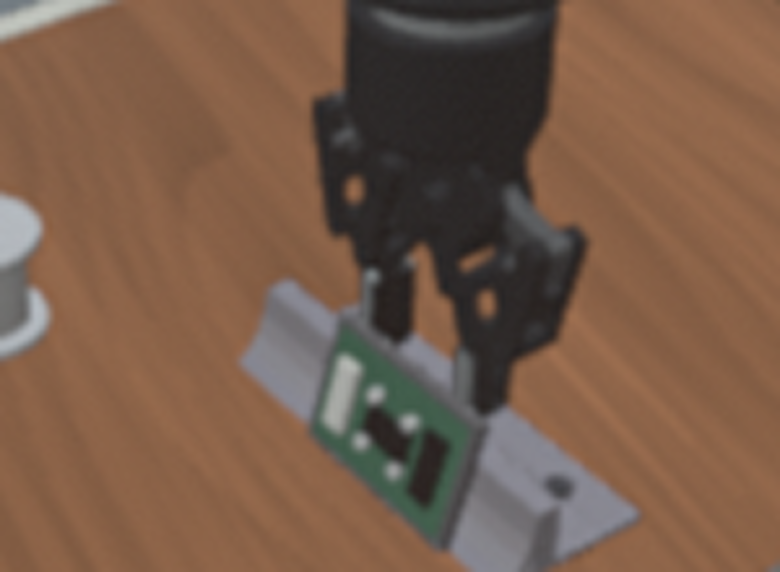

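View pics/w10.png

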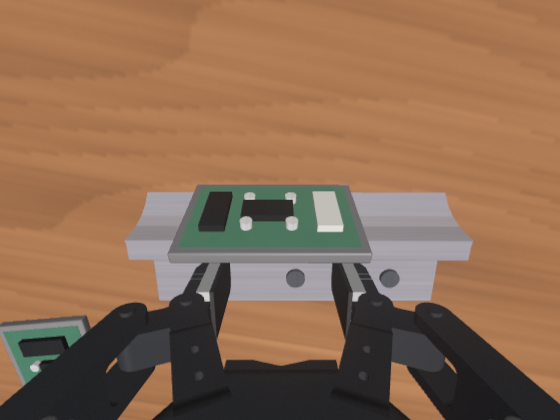

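Contact made: the edge has tipped up evenly by about 10°, with the foot still on its line. I keep pushing.

```bash
python3 -m crank '{"travel":[[-0.5,-0.1,0],[-1,-0.19,0],[-1.5,-0.29,0],[-2,-0.38,0],[-2,-0.38,0]],"rot":[[0,0,0],[0,0,0],[0,0,0],[0,0,0],[0,0,0]]}'
python3 - <<'E'
from h import *
f=bot.grab_frame("side"); crop(f,220,130,150,110,5.2,"pics/s11.png")
p=bot.observe()['position']; print(p, bot.observe()['force'])
E
```

```text
clock: 9.5
position: [0.6352, 0.0063, 0.1109]
tool_rot: [-3.142, -0.0, -2.95]
force: [0.9, 1.2, -0.5]
grip_width: 0.0515
[0.63564552 0.00646383 0.11102211] [ 0.11819463 -0.60577313  0.36576916]
```

View pics/s11.png

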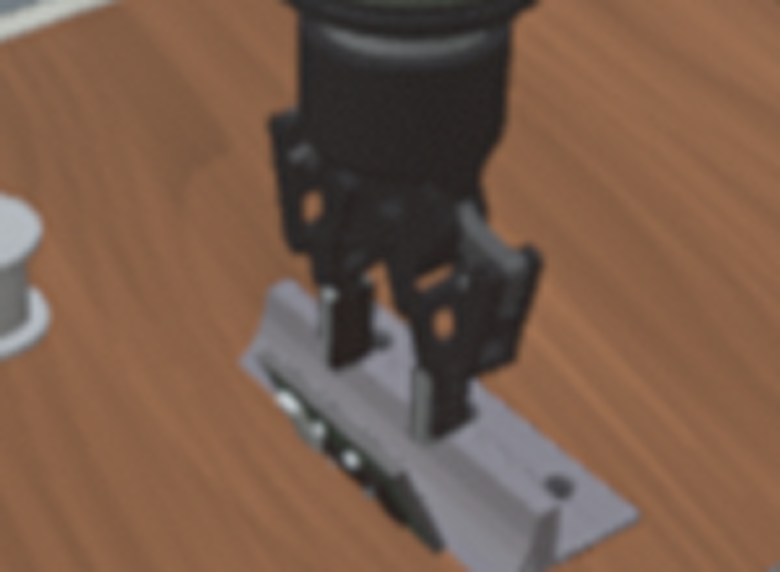

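The picture caught the board falling or resting steep. I back the fingers off behind the stop, rise, and look.

```bash
python3 -m crank '{"travel":[[1,0.2,0],[2,0.4,1],[2,0.4,4],[2,0.4,8],[2,0.4,12]],"rot":[[0,0,0],[0,0,0],[0,0,0],[0,0,0],[0,0,0]]}'
python3 - <<'E'
from h import *
f=bot.grab_frame("side"); crop(f,220,130,150,110,5.2,"pics/s12.png")
f=bot.grab_frame("wrist"); cv2.imwrite("pics/w12.png",f[:,:,::-1])
E
```

```text
clock: 10.05
position: [0.6564, 0.0108, 0.2321]
tool_rot: [-3.142, -0.0, -2.95]
force: [0.9, 0.4, 0.8]
grip_width: 0.0509
```

View pics/s12.png

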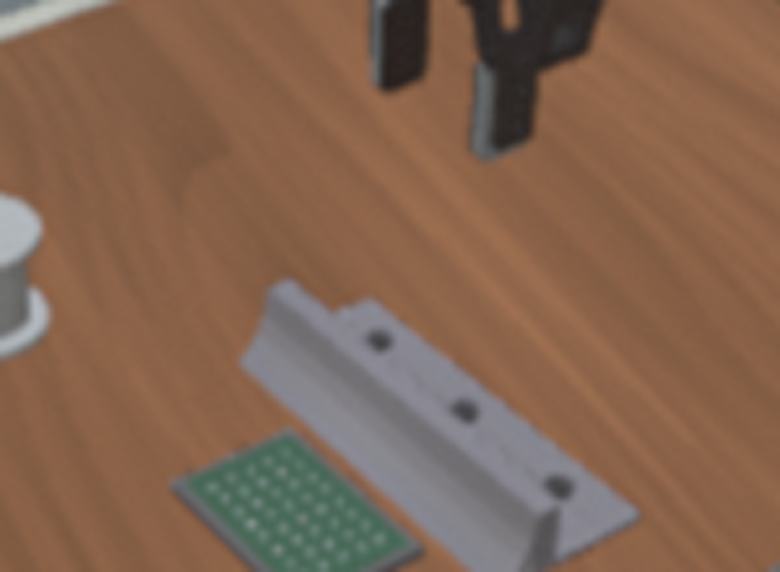

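View pics/w12.png

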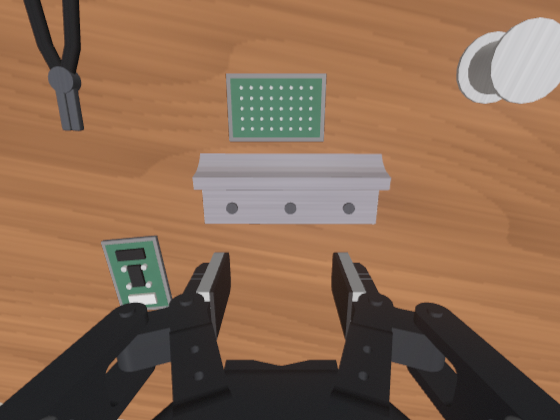

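The board lies solder side up in front of the stop (wrist (276,107)), parallel to the foot line. As a final check I test whether it lies level and the bystanders are unmoved.

```bash
python3 - <<'E'
from h import *
f=bot.grab_frame("side"); cv2.imwrite("pics/side_end.png",f[:,:,::-1])
g=cv2.imread("pics/side0.png")[:,:,::-1]
d=np.abs(f.astype(int)-g).sum(2)
print("diff spool",d[165:200,198:232].mean(),"pliers",d[280:342,262:355].mean(),"bg",d[350:400,300:400].mean())
m=bot.camera_model("side")
for n in ("board",):
    for s in bot.silhouettes("side",n):
        p=s["pixels"].astype(np.uint8); c=max(cv2.findContours(p,0,2)[0],key=cv2.contourArea)
        q=cv2.approxPolyDP(c,0.06*cv2.arcLength(c,True),True)[:,0]
        if 200<s["box"][0]<330 and s["box"][1]<260:
            for z in (0.010,): 
                P=np.array([ray(m,u,z)[:2] for u in q]); print(s["conf"],q.tolist(),P.round(4).tolist(),[round(np.linalg.norm(P[i]-P[i-1]),4) for i in range(len(P))])
E
```

```text
diff spool 12.909243697478992 pliers 8.817377731529657 bg 9.723
0.59 [[274, 213], [256, 225], [280, 247], [299, 233]] [[0.6015, 0.0375], [0.5518, 0.0176], [0.5699, -0.0613], [0.6216, -0.0411]] [np.float64(0.081), np.float64(0.0536), np.float64(0.0809), np.float64(0.0556)]
```

View pics/side_end.png

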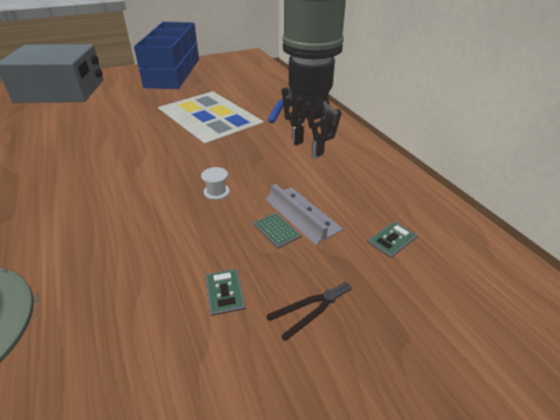

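The side picture shows the board green side up at (277,230). The spool (215,183) and pliers (315,310) are where they were, with only noise-level differences. The arm is clear, so I hand in.

```bash
python3 - <<'E'
from workcell import bot
print(bot.job_done(), bot.observe()['clock'])
E
```

```text
the job is handed in; nothing more can be done
the job is handed in; nothing more can be done
```

The board now lies solder side up on the bench, just in front of the stop, and I handed the job in at about 10 s of the 51 s allowed. No verdict was reported.

I squared the leftmost board to the stop with two fingertips and pushed it up the cove until it stood leaning. Then I went behind the stop and pushed the raised edge back until the board tipped over. It was never gripped or lifted. The wrist force I saw stayed around 5 N while pushing the board, and reached 14.5 N when I touched the fingertips to the bench to find its height.

- **Board:** in the last side and wrist pictures it lies flat, parallel to the stop and about 10 mm clear of its foot. The network's outline measured 81 × 55 mm instead of 90 × 60 mm; its opposite sides match within about 2 mm, so I took that as an undersized mask rather than a tilt.
- **Spool and pliers:** in the side picture both are where they started; the differences from the first picture were close to the noise level (spool 13, pliers 9, bare bench 10).
- **Not checked:** I took no final top view.

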